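# Set the depth stop of a knife sharpener with its gauge blade

## Task

Set the depth stop of the knife sharpener: lift the setting gauge out of its wooden stand, push its blade into the sharpener's slanted slot until the shoulders of its handle sit flat on the sloping face, and leave it in there. Then lock the setting by turning the bar knob beside the slot clockwise as far as it goes. Do not shift the other things on the worktop.

Things in the scene. Friction and masses are not known exactly. Their poses are not given: they have to be found in the camera images.
- gauge_handle (a point): Middle of the wooden handle of the setting gauge (loose, about 0.12 kg): a block 36 (its x) x 18 (y) x 60 mm (z). A steel blade 22 (x) x 5 mm (y), 45 mm long, round-nosed, runs from the middle of its underside along -z; alike after half a turn about z. At the start it stands upright in its stand, blade down, handle clear above. Grip across the 18 mm, high on the handle.
- gauge_shoulder (a point): Middle of the underside of the gauge's handle, where the blade leaves it; 30 mm along -z from point gauge_handle, same axes. The blade's nose is 45 mm further along -z.
- gauge_stand: Pale wooden block fixed to the worktop, 70 mm (x) by 56 mm (y) by 52 mm high, with a slot 28 mm (x) by 9 mm (y) from its top right through it, in which the gauge stands at the start with the handle's underside on the block's top. Origin in the middle of its underside, z up.
- sharpener: Fixed knife sharpener: dark base plate (x -60 to 90, y -147 to 43 mm, 19 high), grey head 56 mm wide with a slanted slot in a sloping face toward the robot, highest edge 117 mm up, and to its right a grey turret 56 x 56 mm at x 35, y -105, 85 high, with the lock knob. Origin on the worktop below the slot mouth; x away from the robot, y left, z up. A fixed fruit basket stands to its right.
- slot_mouth (a point): Middle of the slot mouth on the sloping face, 98 mm above the worktop. z is the face's outward normal, 32 degrees from vertical, leaning to the robot; the blade goes in along -z. x runs up the slope, y left. Face 66 (x) x 56 mm (y); slot 28 (x) x 9 mm (y), 64 mm deep, straight walls. With the gauge home, gauge_shoulder lies here, z axes parallel, the blade's broad sides facing y.
- depth_stop (a joint): Brass depth stop that slides along the slot, held by friction wherever it is left; about 4 N moves it. Value in m: 0 with its top 8 mm below the slot mouth, growing as it is pushed deeper, 0.044 at its end. Starts between 0 and 0.010; the gauge pushed fully home sets it to 0.037.
- lock_knob (a joint): Lock knob on the turret, in rad: grows as it turns clockwise seen from above, from 0 (loose) to the end stop at 1.25 (locked). Starts between 0 and 0.2; turns stiffly (0.05 N m) and stays where it is left.
- lock_knob_grip (a point): Grip point of the lock knob, on its upright turning axis, 122 mm above the worktop, 7 mm below the top of its bar. The bar is 46 mm long (its x), 14 mm thick (its y), and stands 32 mm high on a disc 48 mm across; it turns with the knob. With the knob at 0 the bar lies along the sharpener's x.
- kitchen_timer: Wind-up kitchen timer, 66 mm across, 43 mm high, on the worktop to the right of the sharpener, near the front edge. Bystander; origin under its middle.
- tumbler: Clear drinking glass, 81 mm across, 92 mm high, to the left of the gauge's stand. Bystander; origin under its middle.
- spoon_rest: Ceramic spoon rest, 148 x 69 x 36 mm, behind the gauge's stand. Bystander; origin on its underside.
- scissors: Household scissors, 199 mm long, 9 mm thick, lying flat at the front right. Bystander; origin in the middle.
- seed_packet: Flat paper seed packet, 115 x 85 x 10 mm, lying at the right. Bystander; origin in the middle of its underside.
- teaspoon: Teaspoon, 135 mm long, lying flat near the front edge before the sharpener. Bystander; origin in the middle of its underside.

How it is judged:
On the way, in this order (a step that is already met when the one before it is completed fails the run):
1. the gauge blade is fully in the slanted slot, shoulders on the sloping face, the depth stop pushed down by it (z of gauge_shoulder in the frame of slot_mouth below 0.003 m and distance between gauge_shoulder and slot_mouth below 0.006 m and angle between the z axis of gauge_shoulder and the z axis of slot_mouth, either way round below 0.1 rad and value of joint depth_stop above 0.0345 m), for 0.2 s.
2. the lock knob is turned clockwise to its stop (value of joint lock_knob above 1.08 rad), for 0.2 s.
At the end, for the whole second after the job is handed in: The gauge is left at rest in the sharpener's slot with its shoulders on the sloping face (within 3 mm along the slot, 6 mm in all, 0.1 rad), the depth stop pushed to beyond 0.0345 m, and the lock knob turned beyond 1.08 rad (all of step 1 and value of joint lock_knob above 1.08 rad and linear speed of gauge below 0.02 m/s); the robot touches nothing.
It fails at once if a bystander (timer, glass, spoon rest, scissors, packet or teaspoon) is moved more than 30 mm (distance of any of kitchen_timer, tumbler, spoon_rest, scissors, seed_packet, teaspoon from where it was at the start of the episode above 0.03 m).
It also fails if it takes over 51 s, if anything falls off the work surface, if the arm or the gripper's body presses on something with over 40 N, if the wrist force passes 120 N, or if a joint passes its speed limit or range.

## Robot

A 6-joint arm with a two-finger parallel gripper is mounted at the origin on a cart in front of the work surface, level with it; the furniture and walls round the work are solid. World frame = base frame: x ahead of the robot, y to its left, z up, the work surface at z = 0. Lengths are in m, angles in rad, forces in N, time in s.
With the tool pointing down it reaches from about 0.2 to 0.875 m from the base axis. Payload 3.4 kg.
Tool frame: the origin (TCP) lies between the finger pads; the fingertips stand 25 mm ahead of it and the grasp point (between the pads) lies 6 mm ahead of it (r.nose_length is the z of the fingertips in the tool frame, in m); z points along the fingers, x is the direction in which the jaws open and shut, and the axes are right-handed (so a half turn about z gives the same grasp; the last joint's range is limited). The gripper opens to 94 mm and grips with 3 to 60 N. Pads are 16 mm wide; open, the fingers measure 119 mm over their backs; the gripper's body (75 mm by 177 mm) begins 78 mm behind the grasp point.
Start: joints at [1.201, 0.276, 1.505, -0, 1.361, -0.121], TCP at [0.142, 0.557, 0.23] pointing down, gripper open.
Joint ranges: [-2.89, 2.89], [-0.75, 2.08], [0.22, 2.7], [-1.18, 4.32], [0.11, 2.71], [-2.7, 2.7]. Speed limits (rad/s): [2.57, 2.57, 3.14, 3.14, 3.14, 3.14].

## Interface

Orientations are given as a unit quaternion [w, x, y, z].
In Python, from plant import r, gripper_to, inverse_kinematics, vision, models, telemetry gives the robot as it stands. Calls block until the motion is done:
- r.move_to(position, orientation): joint-space move of the TCP to a pose.
- r.move_l(position, rot=None, vel=0.15, guard=None): straight line of the TCP; rot=None keeps the orientation; vel is the mean speed in m/s. With guard (N) it stops when the force on the tool has changed by that much, and returns True; else False.
- r.movej(angles): joint-space move.
- gripper_to(opening, f_grip=None): finger opening in m; f_grip is the grip in N (None keeps the last); returns when the fingers have stopped.
- r.hold(seconds).
- inverse_kinematics(position, orientation): joint angles nearest the present ones, or None.
- vision.snapshot(name): name is "side" or "top"; returns the picture (384x512x3 uint8, red, green, blue); there is no depth.
- vision.get_calibration(name): a dict with "fx", "fy", "cx", "cy" (pixels), "position" and "orientation" of the camera in the world. Camera axes: x right, y down, z forward; pixel columns grow to the right and rows downward; lengths in m; the calibration is good to about 2 mm. A picture is of the moment at which its call begins. get_calibration takes no time and is no camera call.
A pose or a line that the arm cannot do raises r.PlanningError and nothing moves.
- r.sign_off(): hands the job in, once; it reports no verdict.
Trained networks look in the newest picture that a camera, given by its name, has taken for a name from the list of things; names that differ only in an ending like _2 or _b are one class to them, and where a whole thing is asked for, a point or a joint stands for the part that bears it (a point fixed in the world has none). Each returns a list of dicts, best first, with "score" (0 to 1); they miss things now and then, are a little off and sometimes report something else, mostly with a low value. They report only what shows in the picture. A call takes as long as a camera call.
- models.boxes_of(thing, camera): "at" ([x, y, z] in m, in world coordinates, good to about 4 mm: the middle of the surface that is visible of it).
- models.regions_of(thing, camera): "pixels" (384x512 bool, what is visible of it).
- models.mark_of(thing, camera): "at" ([x, y, z] in m, in world coordinates, good to about 4 mm: a listed point, or the origin of a listed thing).
Readings, each from a call of its own:
- telemetry.current_t(): time.
- telemetry.current_joints(): joint angles.
- telemetry.current_dq(): joint speeds.
- telemetry.current_joint_efforts(): joint torques, N m.
- telemetry.current_ee_pos(): TCP position.
- telemetry.current_tool_rot(): TCP orientation.
- telemetry.current_wrist_force(): force on the tool from outside, world axes, zero at the start.
- telemetry.current_torque(): the same for the moment, N m.
- telemetry.current_opening(): finger opening in m.
Only numpy, scipy, OpenCV 4.12 (cv2) and the standard library are available. Lean on these libraries where they do the work, as an engineer would, in place of code of your own. Each camera call takes 0.05 s, during which the arm holds its last target.

## Working session

There is one attempt and no reset: what is moved stays moved. The work goes in short steps, each a Python script; the robot and the scene stay as the last script left them, time stands still between calls to the robot, and variables do not carry over. Pictures are saved under pics/ and viewed, and the job is handed in when it is done.

```bash
ls; mkdir -p pics
python3 - <<'E'
from plant import r,vision,models,telemetry
import cv2,numpy as np
for c in ("side","top"):
    im=vision.snapshot(c); cv2.imwrite(f"pics/{c}0.png",im[:,:,::-1])
    k=vision.get_calibration(c); print(c,{a:np.round(b,4).tolist() for a,b in k.items()})
    for t in ["gauge_handle","gauge_shoulder","gauge_stand","sharpener","slot_mouth","lock_knob_grip","kitchen_timer","tumbler","spoon_rest","scissors","seed_packet","teaspoon"]:
        try: print(t,[(round(d["score"],2),np.round(d["at"],4).tolist()) for d in models.mark_of(t,c)[:2]])
        except Exception as e: print(t,e)
print(telemetry.current_t(),telemetry.current_tool_rot(),r.nose_length)
E
```

```text
pics
side {'fx': 420.7122, 'fy': 420.7122, 'cx': 256.9198, 'cy': 190.6022, 'position': [0.7903, 0.7897, 1.2446], 'orientation': [-0.0475, 0.1701, 0.9371, -0.3011]}
gauge_handle [(0.48, [0.5034, 0.3883, 0.0829])]
gauge_shoulder [(0.62, [0.5006, 0.3893, 0.0551])]
gauge_stand [(0.76, [0.5045, 0.3854, -0.0009])]
sharpener [(0.73, [0.5379, 0.2081, 0.0041]), (0.5, [0.5394, 0.2075, 0.098])]
slot_mouth [(0.82, [0.5407, 0.2057, 0.0996])]
lock_knob_grip [(0.65, [0.5798, 0.1034, 0.1261])]
kitchen_timer [(0.46, [0.3929, -0.0674, 0.0005])]
tumbler [(0.65, [0.6012, 0.485, 0.002])]
spoon_rest [(0.83, [0.672, 0.3653, -0.0009])]
scissors [(0.67, [0.4217, -0.2442, -0.0023])]
seed_packet [(0.57, [0.4198, -0.4132, 0.0052])]
teaspoon [(0.45, [0.3595, 0.2269, 0.0043])]
top {'fx': 390.7589, 'fy': 390.7589, 'cx': 253.9405, 'cy': 191.8601, 'position': [0.3297, 0.0051, 1.3237], 'orientation': [0.0522, -0.702, 0.7085, -0.0505]}
gauge_handle [(0.65, [0.5065, 0.3803, 0.0854])]
gauge_shoulder [(0.51, [0.5028, 0.3843, 0.0518])]
gauge_stand [(0.62, [0.4225, -0.235, -0.0008]), (0.56, [0.5014, 0.3846, 0.0001])]
sharpener [(0.82, [0.5422, 0.2081, -0.0029])]
slot_mouth [(0.88, [0.5422, 0.205, 0.0974])]
lock_knob_grip [(0.47, [0.5763, 0.1043, 0.1235])]
kitchen_timer [(0.76, [0.3954, -0.0717, -0.0022])]
tumbler [(0.56, [0.6012, 0.4847, -0.0039])]
spoon_rest [(0.91, [0.6664, 0.3662, 0.0009])]
scissors [(0.56, [0.4214, -0.2371, -0.0017])]
seed_packet [(0.64, [0.4243, -0.418, 0.0001])]
teaspoon [(0.48, [0.3667, 0.2254, -0.0008])]
1.3 [-1.02527506e-05  7.89385906e-01  6.13897297e-01  2.75172251e-05] 0.025
```

View pics/side0.png

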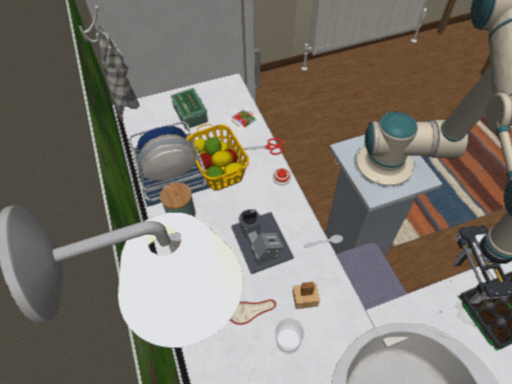

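View pics/top0.png

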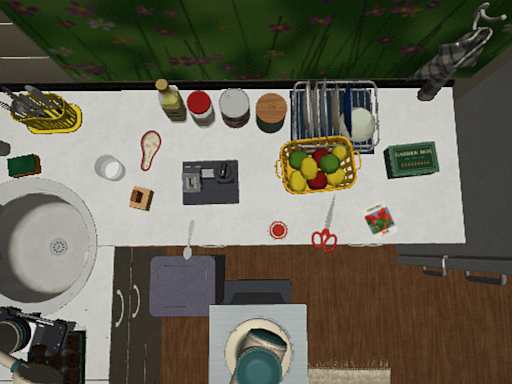

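Run:
```python
import cv2
a=cv2.imread("pics/side0.png");b=cv2.imread("pics/top0.png")
cv2.imwrite("pics/side0z.png",cv2.resize(a[130:330,90:330],(720,600),interpolation=cv2.INTER_CUBIC))
cv2.imwrite("pics/top0z.png",cv2.resize(b[70:220,70:270],(800,600),interpolation=cv2.INTER_CUBIC))
```

```text
(no output)
```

View pics/side0z.png

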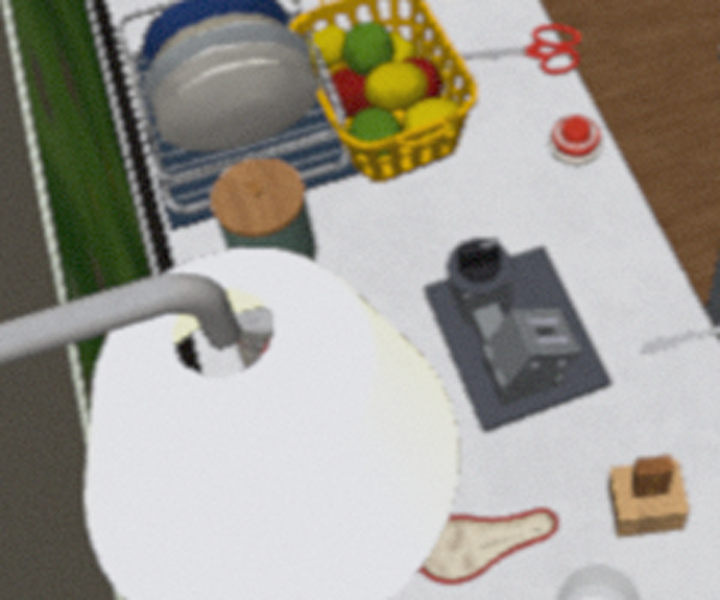

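View pics/top0z.png

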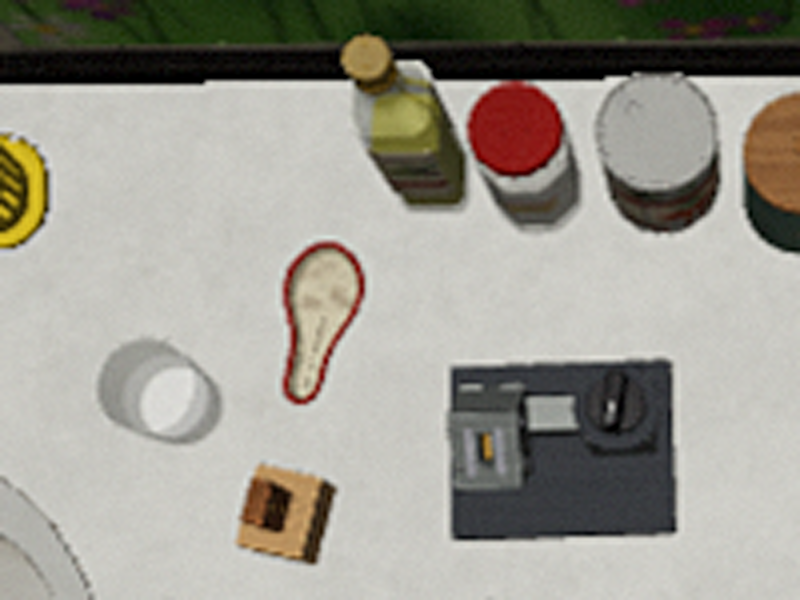

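```bash
cat > fit.py <<'E'
import numpy as np,cv2
from scipy.spatial.transform import Rotation as R
from scipy.optimize import minimize
def q2R(q): return R.from_quat([q[1],q[2],q[3],q[0]]).as_matrix()
def proj(P,k):
    c=(np.atleast_2d(P)-k["position"])@q2R(k["orientation"])
    return np.c_[k["fx"]*c[:,0]/c[:,2]+k["cx"],k["fy"]*c[:,1]/c[:,2]+k["cy"]]
def box(x0,x1,y0,y1,z0,z1):
    return np.array([[x,y,z] for x in(x0,x1) for y in(y0,y1) for z in(z0,z1)],float)
def place(P,p):
    c,s=np.cos(p[2]),np.sin(p[2]); return np.c_[p[0]+c*P[:,0]-s*P[:,1],p[1]+s*P[:,0]+c*P[:,1],P[:,2]]
S=4
def render(boxes,p,k):
    m=np.zeros((384*S,512*S),np.uint8)
    for b in boxes:
        h=cv2.convexHull(((proj(place(b,p),k)+.5)*S*16).astype(np.int32)); cv2.fillConvexPoly(m,h,255,cv2.LINE_8,4)
    return cv2.resize(m,(512,384),interpolation=cv2.INTER_AREA)/255.
def cost(p,boxes,views):
    return sum(np.abs(render(boxes,p,k)-m).sum() for m,k in views)
E
python3 - <<'E'
from plant import r,vision,models,telemetry
import pickle,numpy as np
out={}
for c in ("side","top"):
    im=vision.snapshot(c); out[c]=dict(im=im,k=vision.get_calibration(c))
    for t in ["gauge_stand","gauge_handle","sharpener","lock_knob_grip"]:
        d=models.regions_of(t,c); out[c][t]=[(e["score"],e["pixels"]) for e in d]
        print(c,t,[(round(e["score"],2),int(e["pixels"].sum()),np.argwhere(e["pixels"]).mean(0).round(1).tolist()) for e in d])
pickle.dump(out,open("m.pkl","wb"))
E
cat > runfit.py <<'E'
from fit import *
import pickle
o=pickle.load(open("m.pkl","rb"))
st=[box(-.035,.035,-.028,.028,0,.052)]
ha=[box(-.018,.018,-.009,.009,.052,.112)]
plate=[box(-.060,.090,-.147,.043,0,.019)]
def pick(c,t,near):
    l=[m for s,m in o[c][t] if np.hypot(*(np.argwhere(m).mean(0)-near))<25]
    return l[0] if l else None
near={"side":{"s":(295,305),"h":(288,306),"p":(240,260)},"top":{"s":(198,142),"h":(194,137),"p":(183,210)}}
for use in (["side","top"],["side"],["top"]):
    V=[];
    for c in use:
        a=pick(c,"gauge_stand",near[c]["s"]);b=pick(c,"gauge_handle",near[c]["h"])
        if a is None or b is None: print("miss",c);continue
        V.append(((a|b).astype(float),o[c]["k"]))
    best=min((minimize(cost,[.503,.385,y],args=(st+ha,V),method="Nelder-Mead",options=dict(initial_simplex=[[.503,.385,y],[.51,.385,y],[.503,.392,y],[.503,.385,y+.2]])) for y in np.arange(-1.6,1.6,.4)),key=lambda q:q.fun)
    print("stand",use,best.x.round(4),best.fun)
for use in (["side","top"],["side"],["top"]):
    V=[]
    for c in use:
        a=pick(c,"sharpener",near[c]["p"])
        if a is None: print("miss",c);continue
        V.append((a.astype(float),o[c]["k"]))
    f=[box(-.060,.090,-.147,.043,0,.019),box(.007,.063,-.133,-.077,0,.085)]
    # head: 56 wide
    s,cc=np.sin(np.radians(32)),np.cos(np.radians(32))
    up=np.array([cc,0,s])*.033; m=np.array([0,0,.098])
    hd=np.array([m+sg*up+np.array([0,y,0]) for sg in(1,-1) for y in(-.028,.028)])
    hd=np.r_[hd,hd*[1,1,0]]
    best=min((minimize(cost,[.541,.206,y],args=(f+[hd],V),method="Nelder-Mead",options=dict(initial_simplex=[[.541,.206,y],[.55,.206,y],[.541,.214,y],[.541,.206,y+.1]])) for y in (-.1,-.05,0,.05)),key=lambda q:q.fun)
    print("sharp",use,best.x.round(4),best.fun)
E
python3 runfit.py
```

```text
side gauge_stand [(0.78, 408, [298.8, 304.2])]
side gauge_handle [(0.7, 179, [288.2, 306.5])]
side sharpener [(0.75, 2539, [240.7, 260.1])]
side lock_knob_grip [(0.63, 171, [216.3, 249.1])]
top gauge_stand [(0.58, 321, [199.1, 142.6])]
top gauge_handle [(0.44, 146, [195.6, 135.9])]
top sharpener [(0.91, 2511, [181.9, 209.6])]
top lock_knob_grip [(0.48, 185, [170.0, 223.2])]
stand ['side', 'top'] [ 0.5036  0.3863 -0.2132] 116.12156862745097
stand ['side'] [ 0.5048  0.385  -0.2102] 60.91764705882353
stand ['top'] [ 0.5025  0.3872 -0.2226] 40.772549019607844
sharp ['side', 'top'] [0.5435 0.2084 0.0128] 238.09803921568627
sharp ['side'] [0.5435 0.2054 0.0239] 105.97254901960784
sharp ['top'] [0.5418 0.2093 0.0268] 89.13725490196079
```

```bash
cat > ov.py <<'E'
from fit import *
import pickle,sys
o=pickle.load(open("m.pkl","rb"))
s,cc=np.sin(np.radians(32)),np.cos(np.radians(32))
def tilt(P): # slot frame -> sharpener
    return np.c_[cc*P[:,0]-s*P[:,2],P[:,1],.098+s*P[:,0]+cc*P[:,2]]
def draw(name,sp,gp,crops):
  outs=[]
  for c in ("side","top"):
    x0,y0,w,h=crops[c]; f=6
    im=cv2.resize(o[c]["im"][y0:y0+h,x0:x0+w,::-1],None,fx=f,fy=f,interpolation=cv2.INTER_CUBIC)
    def poly(P,p,col):
        q=((proj(place(P,p),o[c]["k"])-[x0,y0]+.5)*f*16).astype(np.int32); cv2.polylines(im,[q],True,col,1,cv2.LINE_AA,4)
    def rect(x0,x1,y0,y1,z): return np.array([[x0,y0,z],[x1,y0,z],[x1,y1,z],[x0,y1,z]],float)
    poly(rect(-.06,.09,-.147,.043,.019),sp,(0,255,255)); poly(rect(.007,.063,-.133,-.077,.085),sp,(0,255,0))
    poly(tilt(rect(-.033,.033,-.028,.028,0)),sp,(0,0,255)); poly(tilt(rect(-.014,.014,-.0045,.0045,0)),sp,(255,0,255))
    poly(rect(-.035,.035,-.028,.028,.052),gp,(0,255,255));poly(rect(-.014,.014,-.0045,.0045,.052),gp,(255,0,255));poly(rect(-.018,.018,-.009,.009,.112),gp,(0,0,255))
    cv2.imwrite(f"pics/{name}_{c}.png",im)
if __name__=="__main__":
  draw("ovS",(.5425,.207,.02),(.5036,.3863,-.213),dict(side=(225,200,75,75),top=(175,150,75,62)))
  draw("ovG",(.5425,.207,.02),(.5036,.3863,-.213),dict(side=(280,270,50,50),top=(115,170,50,50)))
E
python3 ov.py
```

```text
(no output)
```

View pics/ovS_side.png

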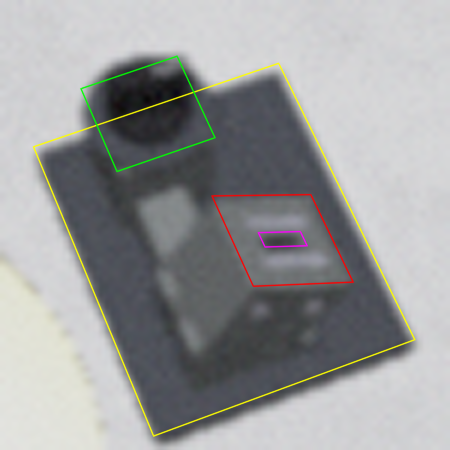

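View pics/ovS_top.png

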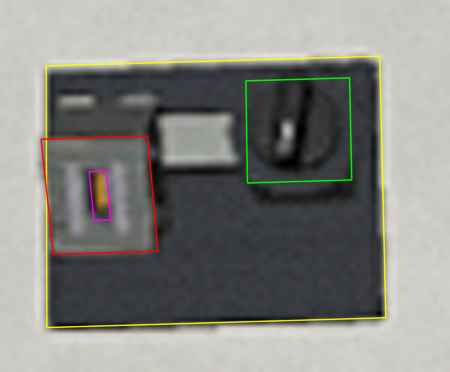

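View pics/ovG_side.png

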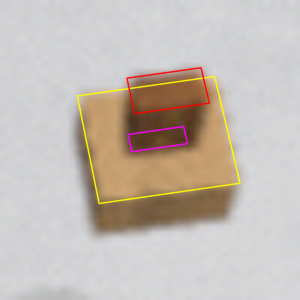

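View pics/ovG_top.png

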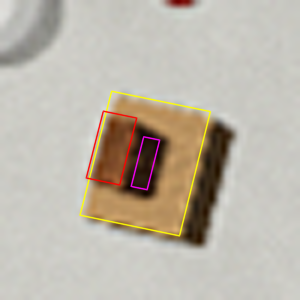

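```bash
cat > poses.py <<'E'
import numpy as np
from scipy.spatial.transform import Rotation as R
SP=(.5425,.2065,.02); GP=(.5036,.3863,-.213)
def quat(M):
    q=R.from_matrix(M).as_quat(); return [q[3],q[0],q[1],q[2]]
def tool(xdir,zdir):
    z=np.array(zdir)/np.linalg.norm(zdir); x=np.array(xdir,float); x-=z*(x@z); x/=np.linalg.norm(x)
    return np.c_[x,np.cross(z,x),z]
def Rz(a): return R.from_euler("z",a).as_matrix()
A=np.radians(32)
def slotframe(sp=SP):
    X=np.array([np.cos(A),0,np.sin(A)]);Z=np.array([-np.sin(A),0,np.cos(A)])
    M=Rz(sp[2])@np.c_[X,[0,1,0],Z]; return np.array([sp[0],sp[1],.098]),M
def down(yaw): # jaw axis direction at yaw
    return tool([np.cos(yaw),np.sin(yaw),0],[0,0,-1])
E
python3 - <<'E'
from poses import *
from plant import inverse_kinematics as ik, telemetry
for s in (1,-1):
    q=quat(down(GP[2]+s*np.pi/2)); print("grasp",s,np.round(ik([GP[0],GP[1],.101],q),2))
    o,M=slotframe()
    for d in(.049,.15):
        j=ik(o+M[:,2]*d,quat(tool(s*M[:,1],-M[:,2])));print("slot",d,s,None if j is None else np.round(j,2))
    k=np.array([*SP[:2],0])+Rz(SP[2])@[.035,-.105,.128]
    for t in(0,.1,1.25):
        j=ik(k,quat(down(SP[2]-t+s*np.pi/2)));print("knob",t,s,None if j is None else np.round(j,2))
E
```

```text
grasp 1 [ 0.54  0.46  1.56 -0.    1.13 -0.81]
slot 0.049 1 [ 0.38  0.14  2.11 -0.49  0.41 -0.81]
slot 0.15 1 [ 0.43 -0.05  2.05 -0.36  0.65 -0.93]
knob 0 1 [ 0.06  0.37  1.63 -0.    1.14 -1.53]
knob 0.1 1 [ 0.06  0.37  1.63 -0.    1.14 -1.43]
knob 1.25 1 [ 0.06  0.37  1.63 -0.    1.14 -0.28]
grasp -1 [ 0.54  0.46  1.56 -0.    1.13  2.33]
slot 0.049 -1 [ 0.38  0.14  2.11 -0.49  0.41  2.33]
slot 0.15 -1 [ 0.43 -0.05  2.05 -0.36  0.65  2.22]
knob 0 -1 [ 0.06  0.37  1.63 -0.    1.14  1.61]
knob 0.1 -1 [ 0.06  0.37  1.63 -0.    1.14  1.71]
knob 1.25 -1 None
```

Run:
```python
import cv2
a=cv2.imread("pics/top0.png")
cv2.imwrite("pics/knobz.png",cv2.resize(a[155:190,205:245],(800,700)[0:2],interpolation=cv2.INTER_CUBIC)[:600])
```

```text
(no output)
```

View pics/knobz.png

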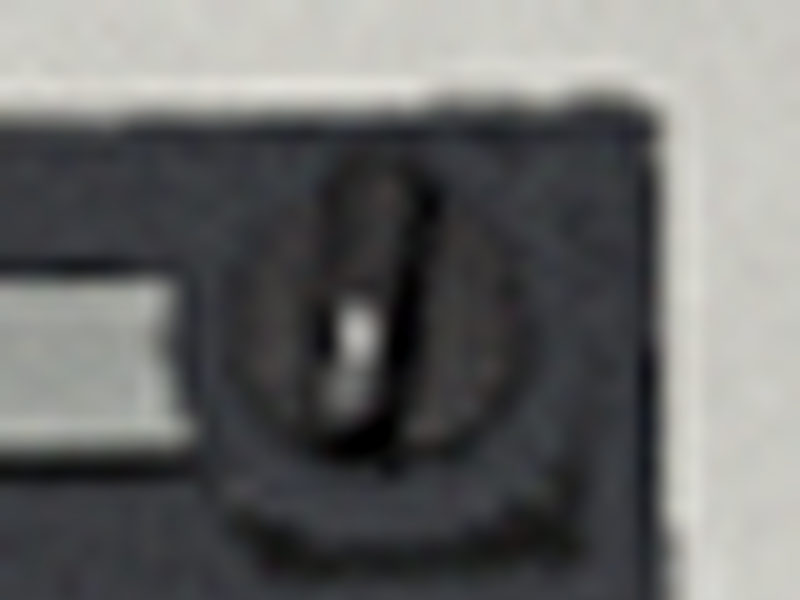

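Run:
```python
from poses import *
from plant import r,gripper_to,telemetry as T,vision
import cv2
q=quat(down(GP[2]+np.pi/2))
gripper_to(.05)
r.move_to([GP[0],GP[1],.18],q)
g=r.move_l([GP[0],GP[1],.101],vel=.12,guard=8)
print("guard",g,T.current_ee_pos(),T.current_t())
gripper_to(0.0,40); print("open",T.current_opening(),T.current_wrist_force())
r.move_l([GP[0],GP[1],.20],vel=.12)
print(T.current_opening(),T.current_wrist_force(),T.current_ee_pos(),T.current_t())
for c in("side","top"): cv2.imwrite(f"pics/{c}1.png",vision.snapshot(c)[:,:,::-1])
a=cv2.imread("pics/side1.png")[230:330,240:373];b=cv2.imread("pics/top1.png")[140:240,80:213]
cv2.imwrite("pics/lift.png",cv2.resize(cv2.hconcat([a,b]),(798,300),interpolation=cv2.INTER_CUBIC))
```

```text
guard False [0.5039009  0.38684488 0.10166322] 4.925
open 0.017565506534993523 [ 0.38994368 -0.14297312  0.93120896]
0.017736454232534178 [-0.02193368 -0.19831971 -1.5419227 ] [0.50306774 0.38596941 0.19905561] 6.5
```

View pics/lift.png

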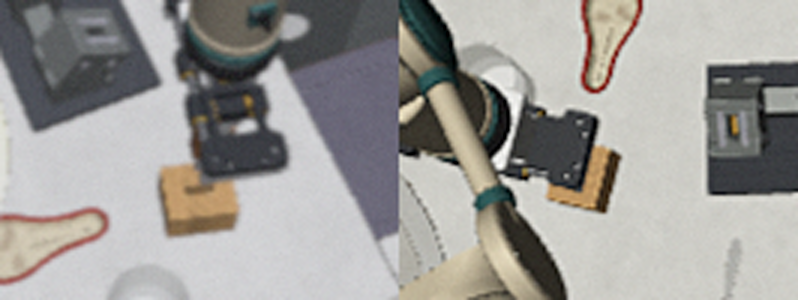

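Run:
```python
from poses import *
from plant import r,gripper_to,telemetry as T,vision
import cv2
r.move_l([GP[0],GP[1],.26],vel=.2)
o,M=slotframe(); q=quat(tool(M[:,1],-M[:,2]))
r.move_to(o+M[:,2]*.17,q)
r.move_l(o+M[:,2]*.102,vel=.12)
r.hold(.3)
p=T.current_ee_pos(); print(M.T@(np.array(p)-o),T.current_tool_rot(),q,T.current_wrist_force(),T.current_t())
for c in("side","top"): cv2.imwrite(f"pics/{c}2.png",vision.snapshot(c)[:,:,::-1])
a=cv2.imread("pics/side2.png")[180:280,210:343];b=cv2.imread("pics/top2.png")[120:220,150:283]
cv2.imwrite("pics/pre.png",cv2.resize(cv2.vconcat([a,b]),(798,1200),interpolation=cv2.INTER_CUBIC)[:600])
cv2.imwrite("pics/pre2.png",cv2.resize(b,(798,600),interpolation=cv2.INTER_CUBIC))
```

```text
[0.00041725 0.00018502 0.10260898] [0.19315685 0.67272836 0.68639683 0.19744968] [np.float64(0.1929462803251134), np.float64(0.6728836448911775), np.float64(0.686477711594613), np.float64(0.19684431622602097)] [-0.86561793 -0.78366179 -0.95341365] 8.8417
```

View pics/pre.png

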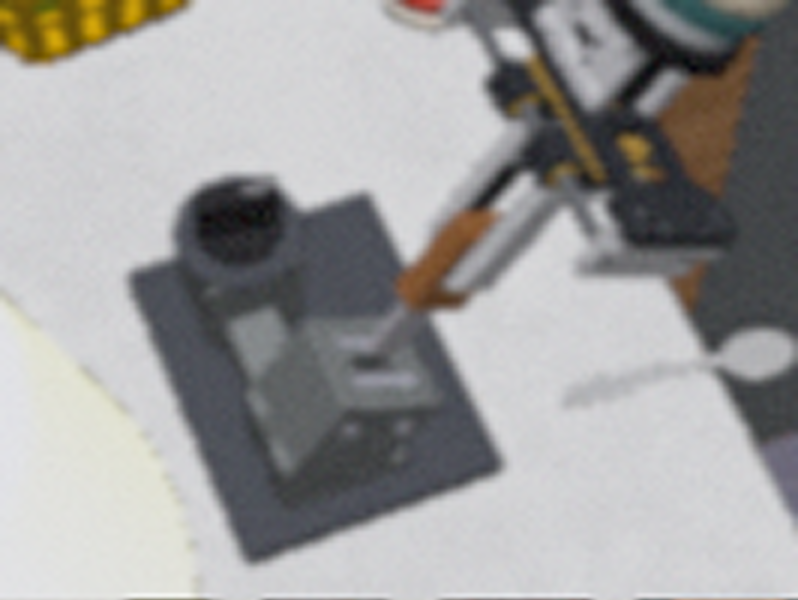

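View pics/pre2.png

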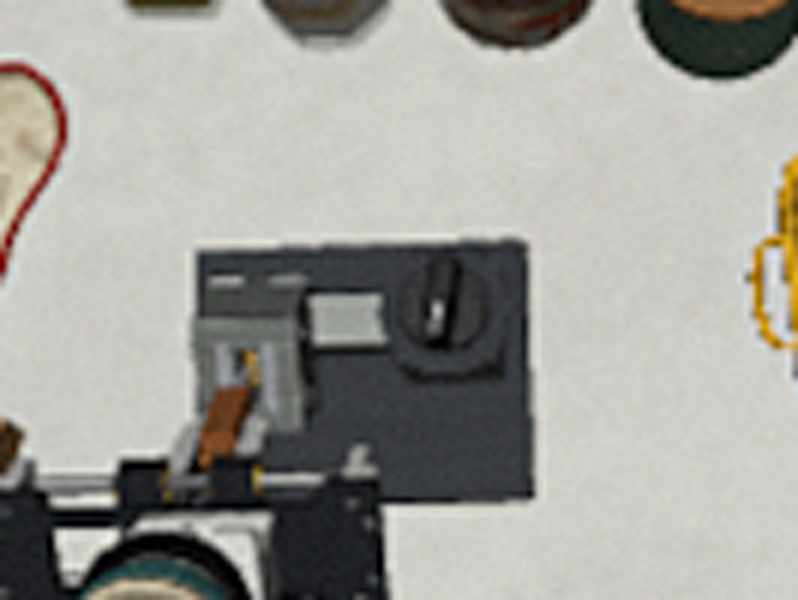

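Run:
```python
from poses import *
from plant import r,gripper_to,telemetry as T,vision
o,M=slotframe()
for d in (.092,.086,.080,.074):
    g=r.move_l(o+M[:,2]*d,vel=.05,guard=8)
    print(d,g,M.T@(np.array(T.current_ee_pos())-o),M.T@np.array(T.current_wrist_force()),np.array(T.current_torque()),T.current_t())
    if g: break
```

```text
0.092 False [-0.00045233 -0.00019749  0.09148574] [-0.40501381 -0.21178886 -0.74552087] [0.06203874 0.37171898 0.00601627] 9.2917
0.086 False [-0.00027844 -0.00011361  0.08561029] [-1.08508228  0.45201376 -1.46537382] [-0.01287678  0.37218047  0.04151264] 9.5583
0.08 False [-1.48315599e-04 -6.20339361e-05  7.97057964e-02] [-0.45292736 -0.66166687 -0.34242177] [0.08603762 0.33339307 0.07166905] 9.825
0.074 False [-1.74413673e-04 -5.93617690e-05  7.36875667e-02] [-0.60103891 -0.44474019 -1.33344666] [ 0.03375614  0.34473377 -0.02825852] 10.0917
```

Run:
```python
from poses import *
from plant import r,gripper_to,telemetry as T,vision
import cv2
o,M=slotframe()
g=r.move_l(o+M[:,2]*.068,vel=.05,guard=10)
print(g,M.T@(np.array(T.current_ee_pos())-o),M.T@np.array(T.current_wrist_force()),T.current_t())
a=vision.snapshot("side")[200:260,240:320,::-1]
cv2.imwrite("pics/ins.png",cv2.resize(a,(800,600),interpolation=cv2.INTER_CUBIC))
```

```text
False [-1.35817517e-04 -3.72506387e-05  6.76179871e-02] [ 0.161076    0.17616037 -1.1244985 ] 10.3583
```

View pics/ins.png

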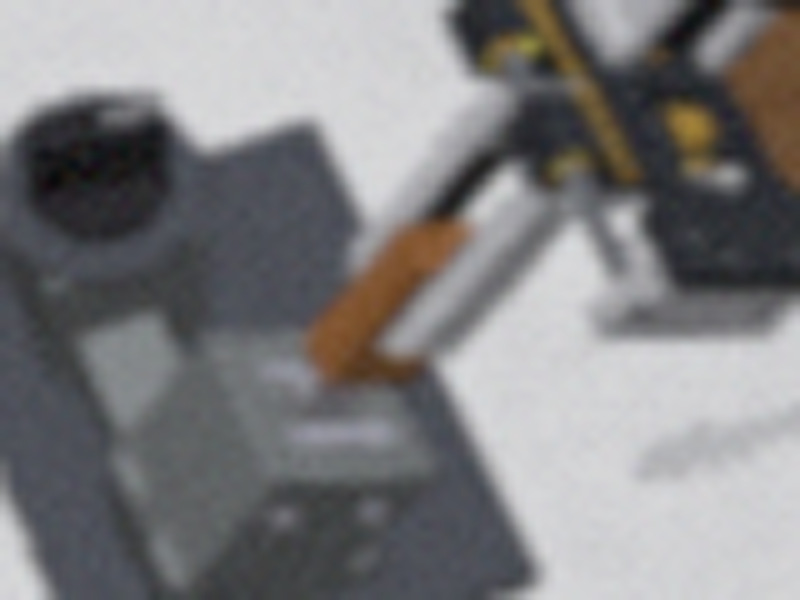

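Run:
```python
from poses import *
from plant import r,gripper_to,telemetry as T,vision
import cv2
o,M=slotframe()
for d in (.062,.056,.052,.0495,.048,.0465,.045,.0435):
    g=r.move_l(o+M[:,2]*d,vel=.04,guard=14)
    print(d,g,M.T@(np.array(T.current_ee_pos())-o),M.T@np.array(T.current_wrist_force()),T.current_t())
    if g: break
a=vision.snapshot("side")[200:260,240:320,::-1]
cv2.imwrite("pics/ins2.png",cv2.resize(a,(800,600),interpolation=cv2.INTER_CUBIC))
```

```text
0.062 False [-1.05297454e-04 -1.16382933e-05  6.16918201e-02] [-0.49961568  0.46699792 -0.54955296] 10.7083
0.056 False [-7.27864519e-05 -1.65440402e-05  5.56496845e-02] [-0.86799009  0.05719992 -0.21557874] 11.0083
0.052 False [-3.18113844e-05 -3.12118915e-05  5.17345201e-02] [-0.9498464   0.77431568 -0.87000285] 11.2583
0.0495 False [ 7.73161680e-05 -1.94034518e-06  4.99015737e-02] [-0.75052213 -0.08527244  6.41939855] 11.5083
0.048 False [ 1.43225010e-04 -2.38975836e-05  4.97269641e-02] [-3.48597868 -0.95084178 22.25981513] 11.7583
0.0465 False [4.40174883e-04 7.77006523e-06 4.92888655e-02] [-4.55590463 -0.31555779 34.53461184] 12.0083
0.045 False [ 8.12027590e-04 -1.60940343e-05  4.85416637e-02] [-5.44727502 -0.8183328  41.60126696] 12.2583
0.0435 False [ 1.22252321e-03 -1.65950645e-05  4.75060821e-02] [-4.70846809 -1.5980478  46.31493608] 12.5083
```

View pics/ins2.png

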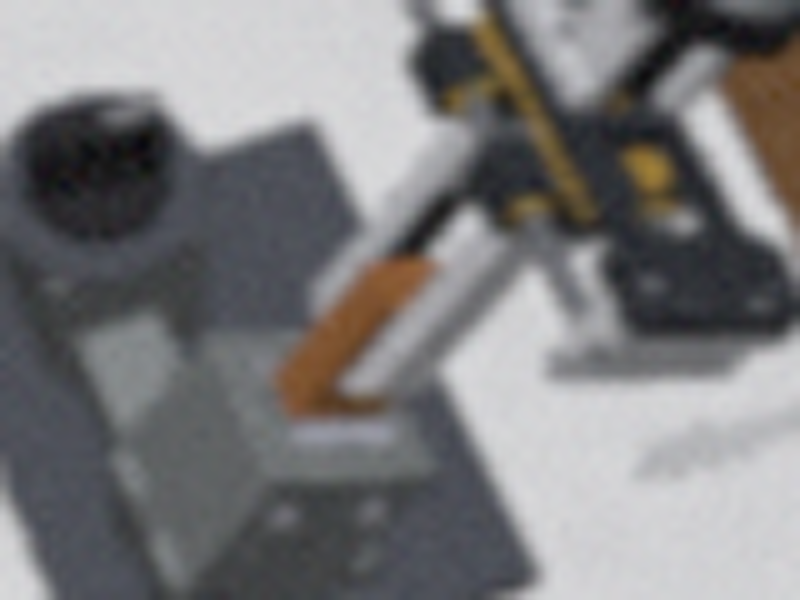

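Run:
```python
from poses import *
from plant import r,gripper_to,telemetry as T,vision,models
import cv2
o,M=slotframe()
r.move_l(o+M[:,2]*.0475,vel=.04); print(M.T@np.array(T.current_wrist_force()))
gripper_to(.045)
r.move_l(o+M[:,2]*.15,vel=.15)
r.move_l([.42,.2,.32],vel=.25)
print(T.current_ee_pos(),T.current_wrist_force(),T.current_t())
for c,(x,y) in dict(side=(240,200),top=(165,140)).items():
    a=vision.snapshot(c); cv2.imwrite(f"pics/{c}3.png",a[:,:,::-1])
    cv2.imwrite(f"pics/home_{c}.png",cv2.resize(a[y:y+60,x:x+80,::-1],(800,600),interpolation=cv2.INTER_CUBIC))
    for t in("gauge_shoulder","gauge_handle","slot_mouth","lock_knob_grip"):
        print(c,t,[(round(d["score"],2),np.round(d["at"],4),(M.T@(d["at"]-o)).round(4)) for d in models.mark_of(t,c)[:1]])
```

```text
[-1.22171263  0.20098679  5.59188787]
[0.41977025 0.19980516 0.31848795] [-0.41134676  0.37087203  0.84148408] 14.825
side gauge_shoulder [(0.7, array([0.5369, 0.2093, 0.0983]), array([-0.0045,  0.0029,  0.0032]))]
side gauge_handle [(0.66, array([0.5231, 0.2081, 0.1204]), array([-0.0046,  0.002 ,  0.0293]))]
side slot_mouth [(0.56, array([0.5409, 0.2087, 0.0998]), array([-0.0004,  0.0022,  0.0024]))]
side lock_knob_grip [(0.56, array([0.576 , 0.1032, 0.123 ]), array([ 0.0399, -0.1039,  0.0045]))]
top gauge_shoulder [(0.62, array([0.5412, 0.2068, 0.0984]), array([-0.0009,  0.0003,  0.001 ]))]
top gauge_handle [(0.54, array([ 0.5427,  0.2073, -0.0067]), array([-0.0553,  0.0008, -0.0889]))]
top slot_mouth [(0.73, array([0.5442, 0.2084, 0.0983]), array([ 0.0016,  0.0019, -0.0007]))]
top lock_knob_grip [(0.54, array([0.576 , 0.1057, 0.1227]), array([ 0.0398, -0.1014,  0.0043]))]
```

View pics/home_side.png

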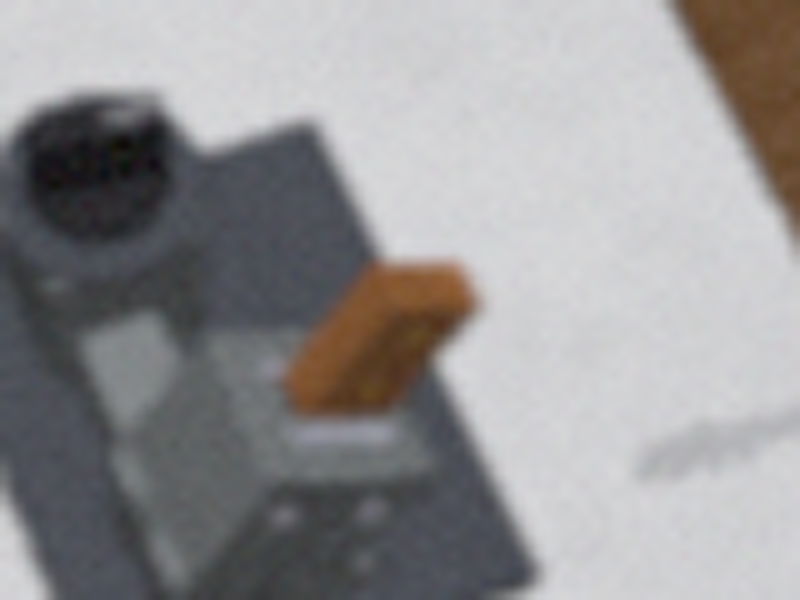

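View pics/home_top.png

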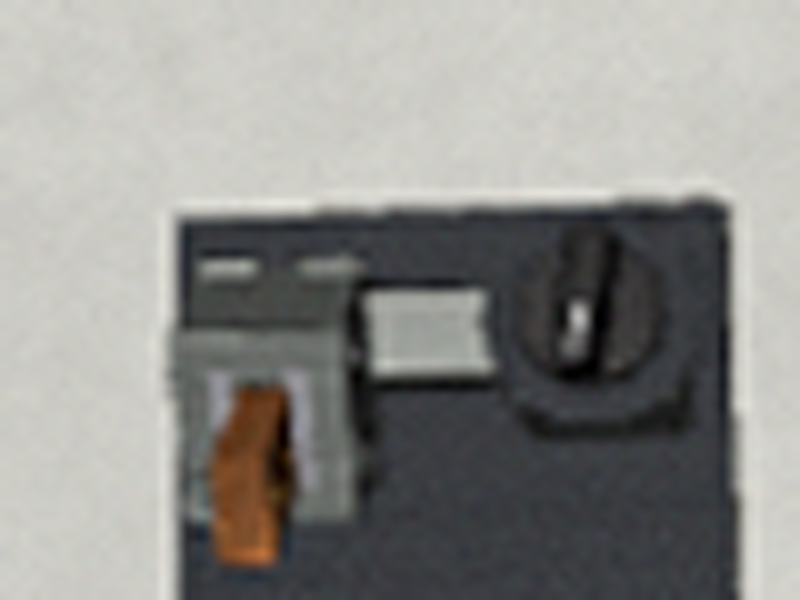

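```bash
cat > ov2.py <<'E'
from fit import *
from ov import tilt
import sys
from plant import vision
SPf=(.5425,.2068,.02)
for c,(x0,y0) in dict(side=(240,200),top=(165,140)).items():
    k=vision.get_calibration(c); im=cv2.resize(cv2.imread(f"pics/{c}3.png")[y0:y0+60,x0:x0+80],(800,600),interpolation=cv2.INTER_CUBIC)
    def poly(P,col):
        q=((proj(place(tilt(P),SPf),k)-[x0,y0]+.5)*160).astype(np.int32); cv2.polylines(im,[q],True,col,1,cv2.LINE_AA,4)
    def rect(a,b,z): return np.array([[-a,-b,z],[a,-b,z],[a,b,z],[-a,b,z]],float)
    poly(rect(.033,.028,0),(0,0,255))
    for z in(0,.06): poly(rect(.018,.009,z),(0,255,255))
    cv2.imwrite(f"pics/hov_{c}.png",im)
E
python3 ov2.py
```

```text
(no output)
```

View pics/hov_side.png

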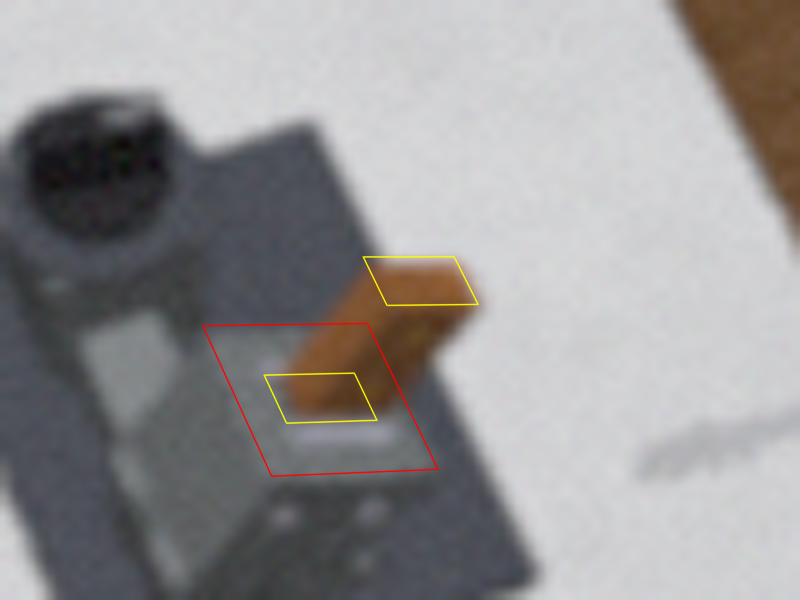

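View pics/hov_top.png

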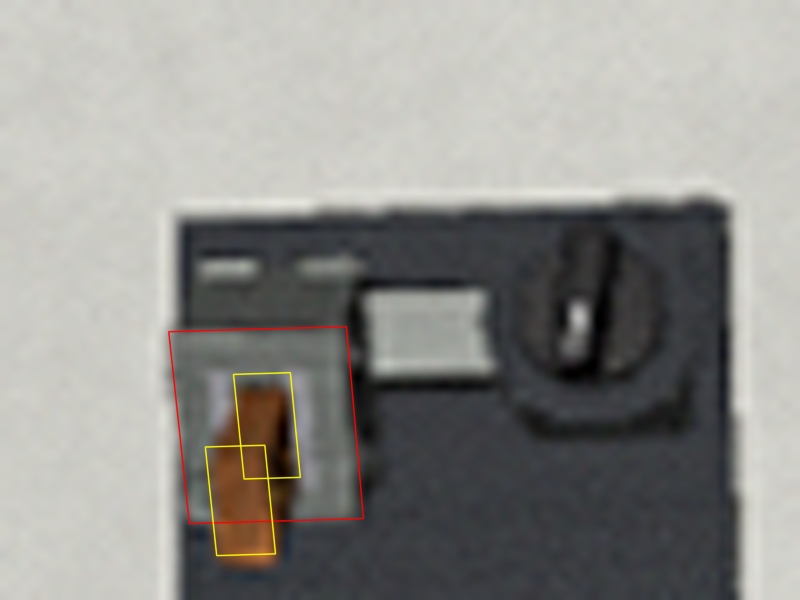

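```bash
cat > gfit.py <<'E'
from fit import *
from ov import tilt
from plant import vision,models
SPf=(.5425,.2068,.02)
b=box(-.018,.018,-.009,.009,0,.06)
V=[]
for c in("side","top"):
    vision.snapshot(c); d=models.regions_of("gauge_handle",c)
    for e in d: print(c,e["score"],e["pixels"].sum(),np.argwhere(e["pixels"]).mean(0))
    V.append((c,d[0]["pixels"].astype(float),vision.get_calibration(c)))
def co(v,views):
    P=R.from_euler("xyz",[v[3],v[4],0]).apply(b)+np.array([v[0],v[1],v[2]])*1
    return sum(np.abs(render([tilt(P)],SPf,k)-m).sum() for _,m,k in views)+ (v[2]/.004)**2*.5
for vs in (V,V[:1],V[1:]):
    best=None
    for s in range(6):
        rng=np.random.default_rng(s); x0=rng.normal(0,[.003,.002,.001,.05,.05])
        q=minimize(co,x0,args=(vs,),method="Nelder-Mead",options=dict(initial_simplex=np.r_[[x0],x0+np.diag([.005,.005,.003,.1,.1])],maxiter=600))
        if best is None or q.fun<best.fun: best=q
    print([v[0] for v in vs],best.x.round(4),best.fun)
E
python3 gfit.py
```

```text
side 0.77 177 [233.63841808 276.76836158]
top 0.66 99 [186.31313131 189.93939394]
['side', 'top'] [-0.0071  0.002  -0.001   0.0715  0.1645] 75.75031905000972
['side'] [-0.0054 -0.002   0.0029 -0.1499  0.2237] 27.722377224508573
['top'] [-0.0062  0.003   0.0022  0.1134  0.2147] 13.221600673569567
```

```bash
cat > gfit2.py <<'E'
from fit import *
from ov import tilt
from plant import vision
import sys
SPf=(.5425,.2068,.02); suf=sys.argv[1]
b=box(-.018,.018,-.009,.009,0,.06)
V=[]
for c,(x0,y0,x1,y1) in dict(side=(262,220,294,246),top=(182,172,200,200)).items():
    im=cv2.imread(f"pics/{c}{suf}.png").astype(float)
    w=np.clip((im[:,:,2]-im[:,:,0]*1.0)/ (0.45*im[:,:,2]+8),0,1) # r-b relative
    m=np.zeros((384,512)); m[y0:y1,x0:x1]=w[y0:y1,x0:x1]; print(c,m.sum())
    V.append((c,m,vision.get_calibration(c)))
    cv2.imwrite(f"pics/w_{c}{suf}.png",cv2.resize(m[y0-5:y1+5,x0-5:x1+5]*255,None,fx=12,fy=12,interpolation=0))
def co(v,views):
    P=R.from_euler("xyz",[v[3],v[4],0]).apply(b)+np.array([v[0],v[1],v[2]])
    return sum(((render([tilt(P)],SPf,k)-m)**2).sum() for _,m,k in views)+(v[2]/.004)**2*.3
for vs in (V,V[:1],V[1:]):
    best=None
    for s in range(8):
        rng=np.random.default_rng(s); x0=rng.normal(0,[.003,.002,.001,.05,.05])
        q=minimize(co,x0,args=(vs,),method="Nelder-Mead",options=dict(initial_simplex=np.r_[[x0],x0+np.diag([.005,.005,.003,.1,.1])],maxiter=600))
        if best is None or q.fun<best.fun: best=q
    print([v[0] for v in vs],best.x.round(4),round(best.fun,2), "zero pitch/roll:",round(min(co([x,y,z,0,0],vs) for x in np.arange(-.006,.003,.001) for y in(-.002,-.001,0,.001,.002) for z in (-.002,0,.002)),2))
E
python3 gfit2.py 3
```

```text
side 187.75151488730455
top 132.61713184719204
['side', 'top'] [-0.004   0.0011  0.0013  0.0116  0.0359] 26.59 zero pitch/roll: 29.51
['side'] [-0.0119 -0.0059 -0.0015 -0.1312  0.2177] 7.89 zero pitch/roll: 19.08
['top'] [-0.0053  0.0021  0.0022  0.0434  0.0526] 4.38 zero pitch/roll: 8.04[ WARN:0@0.568] global loadsave.cpp:1063 imwrite_ Unsupported depth image for selected encoder is fallbacked to CV_8U.
```

Run:
```python
from fit import *
from plant import vision
k=vision.get_calibration("top")
def un(u,v,z):
    d=q2R(k["orientation"])@[(u-k["cx"])/k["fx"],(v-k["cy"])/k["fy"],1]; p=np.array(k["position"]); return p+d*(z-p[2])/d[2]
a=un(165+59.2-.5,140+23.2-.5,.129);b=un(165+57.0-.5,140+36.8-.5,.129);print(a,b,(a+b)/2,np.arctan2(*(a-b)[[1,0]]))
from poses import *
print(np.array([*SP[:2],0])+Rz(SP[2])@[.035,-.105,.122])
```

```text
[0.59756209 0.10086722 0.129     ] [0.55442306 0.10761011 0.129     ] [0.57599257 0.10423866 0.129     ] -0.15505157867470842
[0.57959286 0.10222095 0.122     ]
```

Run:
```python
from poses import *
from plant import r,gripper_to,telemetry as T,vision
import cv2
c=[.578,.103]; q=quat(down(-.15+np.pi/2))
r.move_to([*c,.25],q)
print(np.round(T.current_joints(),2))
f0=np.array(T.current_wrist_force())
g=r.move_l([*c,.130],vel=.12,guard=8); print(g,T.current_ee_pos(),T.current_t())
if not g:
    gripper_to(0.0,12); r.hold(.1); print(T.current_opening(),np.array(T.current_wrist_force())-f0,T.current_torque(),T.current_t(),T.current_ee_pos())
a=vision.snapshot("top"); cv2.imwrite("pics/kg.png",cv2.resize(a[140:200,165:245,::-1],(800,600),interpolation=cv2.INTER_CUBIC))
```

```text
[ 0.06  0.28  1.45  0.    1.41 -1.36]
False [0.57852205 0.10320297 0.13096349] 17.475
0.013823590624956916 [ 0.22013689  3.61710322 -0.44623643] [ 0.70070114 -0.11178239  0.01350442] 18.1583 [0.57824426 0.1038183  0.13015739]
```

View pics/kg.png

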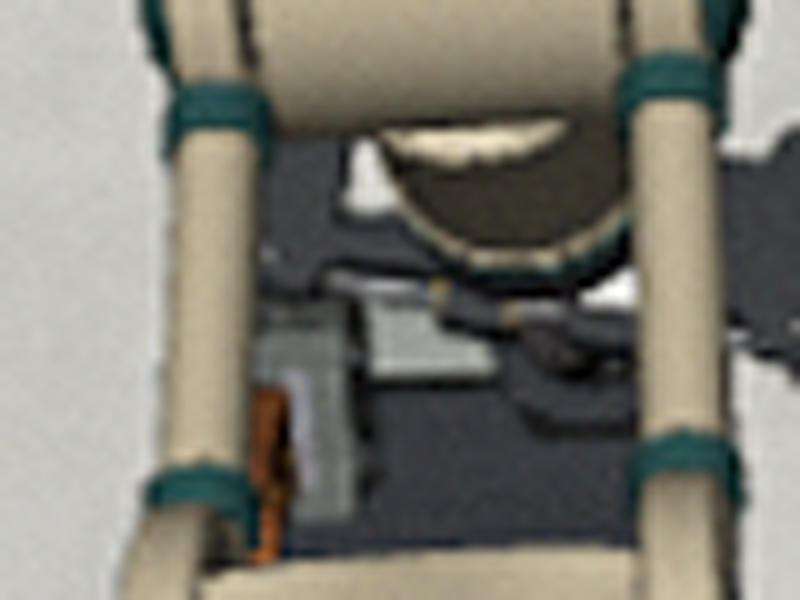

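Run:
```python
from poses import *
from plant import r,gripper_to,telemetry as T,vision
r.move_l([.578,.1045,.130],vel=.05); gripper_to(0.0,30)
print(T.current_wrist_force(),T.current_opening(),T.current_t())
j=np.array(T.current_joints()); j0=j[5]
for dj in (.2,.4,.6,.8,.95,1.05,1.12):
    t=j.copy(); t[5]=j0+dj; r.movej(t)
    print(dj,round(T.current_joints()[5]-j0,3),np.round(T.current_wrist_force(),1),np.round(T.current_torque(),2),round(T.current_t(),2))
```

```text
[ 0.44942557 -0.88352137  1.71729021] 0.014026700240663745 18.675
0.2 0.197 [-0.2  0.8  1.4] [ 0.13 -0.08 -0.1 ] 18.98
0.4 0.395 [1.4 1.5 1.6] [ 0.19 -0.1  -0.04] 19.29
0.6 0.594 [0.5 1.  1.1] [ 0.18 -0.14 -0.08] 19.6
0.8 0.794 [1.6 2.1 1.9] [ 0.22 -0.15  0.  ] 19.91
0.95 0.944 [0.9 1.7 2.2] [ 0.26 -0.18 -0.03] 20.18
1.05 1.044 [1.  1.3 1.9] [ 0.26 -0.13 -0.08] 20.43
1.12 1.115 [1.1 1.9 1.2] [ 0.32 -0.18  0.6 ] 20.68
```

```bash
python3 - <<'E'
from poses import *
from plant import r,gripper_to,telemetry as T,vision,models
import cv2
gripper_to(.045)
p=T.current_ee_pos(); r.move_l([p[0],p[1],.25],vel=.15)
r.move_l([.42,.0,.33],vel=.25)
print(T.current_t())
for c,(x,y) in dict(side=(240,200),top=(165,140)).items():
    a=vision.snapshot(c); cv2.imwrite(f"pics/{c}4.png",a[:,:,::-1])
    cv2.imwrite(f"pics/end_{c}.png",cv2.resize(a[y:y+60,x:x+80,::-1],(800,600),interpolation=cv2.INTER_CUBIC))
    for t in("gauge_shoulder","slot_mouth","kitchen_timer","tumbler","spoon_rest","scissors","seed_packet","teaspoon"):
        print(c,t,[(round(d["score"],2),np.round(d["at"],4)) for d in models.mark_of(t,c)[:1]])
E
python3 gfit2.py 4
```

```text
23.2667
side gauge_shoulder [(0.78, array([0.5341, 0.2097, 0.0978]))]
side slot_mouth [(0.71, array([0.5402, 0.2072, 0.101 ]))]
side kitchen_timer [(0.65, array([ 0.3897, -0.0651, -0.001 ]))]
side tumbler [(0.94, array([6.008e-01, 4.843e-01, 6.000e-04]))]
side spoon_rest [(0.7, array([0.6705, 0.3643, 0.0009]))]
side scissors [(0.49, array([ 0.4222, -0.2426, -0.0027]))]
side seed_packet [(0.64, array([ 0.4215, -0.4143,  0.0051]))]
side teaspoon [(0.47, array([0.3594, 0.2275, 0.0005]))]
top gauge_shoulder [(0.56, array([0.5443, 0.2045, 0.0955]))]
top slot_mouth [(0.75, array([0.5444, 0.2091, 0.0987]))]
top kitchen_timer []
top tumbler [(0.76, array([ 0.5994,  0.4815, -0.0019]))]
top spoon_rest [(0.68, array([0.6695, 0.3643, 0.0022]))]
top scissors [(0.92, array([ 0.4204, -0.2385,  0.0008]))]
top seed_packet [(0.79, array([ 4.228e-01, -4.138e-01, -4.000e-04]))]
top teaspoon [(0.69, array([ 0.4234, -0.2397, -0.0014]))]
side 187.8026477597227
top 132.81013658045183
['side', 'top'] [-0.0039  0.0011  0.0013  0.0116  0.0322] 27.06 zero pitch/roll: 29.59
['side'] [-0.0104 -0.0049 -0.0012 -0.1094  0.196 ] 8.46 zero pitch/roll: 19.34
['top'] [-0.007   0.0019  0.0005  0.0366  0.0678] 4.39 zero pitch/roll: 7.96[ WARN:0@0.458] global loadsave.cpp:1063 imwrite_ Unsupported depth image for selected encoder is fallbacked to CV_8U.
```

View pics/end_side.png

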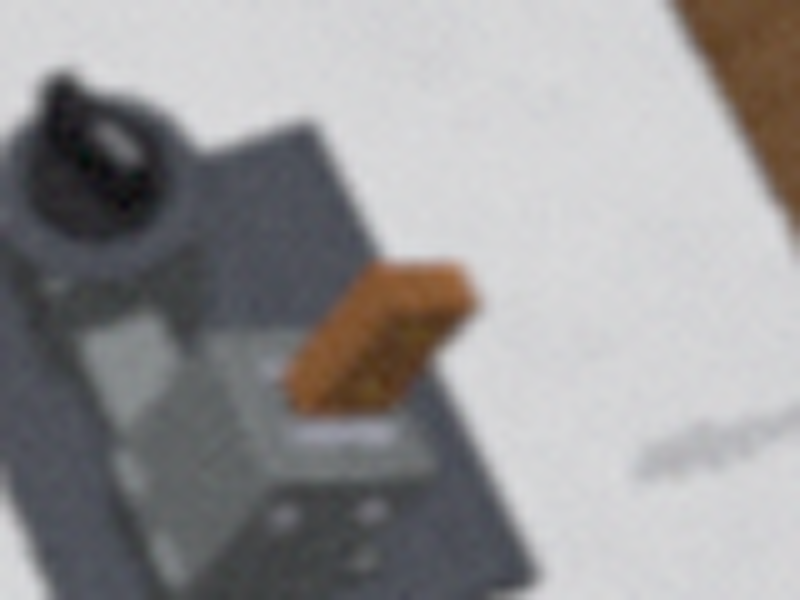

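View pics/end_top.png

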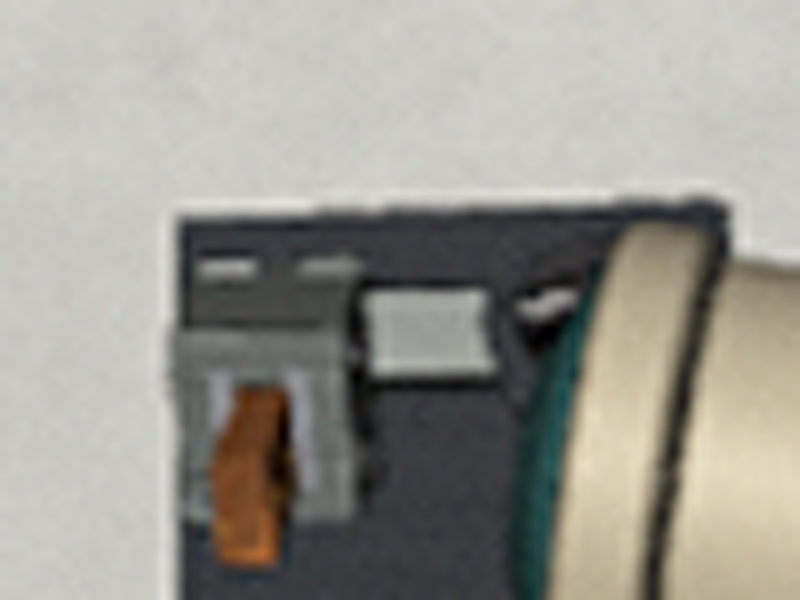

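Run:
```python
from plant import r,telemetry as T
r.hold(.3); print(T.current_wrist_force(),T.current_t()); r.sign_off()
```

```text
[ 0.77337071 -0.23021076  0.10242695] 24.4667
the job is handed in; nothing more can be done
```

I lifted the gauge out of its stand, pushed it into the slanted slot and left it there. Then I turned the lock knob clockwise to its end stop. I handed the job in at 24.5 s with the arm clear; no verdict was reported.

**Gauge:** the push met a hard stop with the tool at 49.8 mm above the slot mouth, against 49.7 mm expected for shoulders on the face. I pressed there to 46 N on the wrist-force reading. A two-camera fit afterwards put the handle about 4 mm down the slope from my estimated slot mouth, 1 mm off the face and tilted about 0.03 rad, and it was the same after I turned the knob. The 4 mm is more than the 3 mm the slot allows, so part of it is measurement error.

**Knob:** it turned about 1.1 rad from a start of about 0.17 rad. The torque rose to 0.6 N m at the end, and the side picture shows the bar turned.

**Bystanders:** the glass, spoon rest, scissors and seed packet re-measured within 5 mm of where they started in both cameras. The timer and teaspoon could be checked only from the side camera. From the top camera the timer was not found and the network mistook the scissors for the teaspoon.

**Checks that failed or disagreed:**
- The depth stop's 4 N never showed clearly in the force readings, so I infer its depth from the gauge being seated.
- Handle fits from one camera alone, and one using the network's masks, gave tilts of 0.05 to 0.22 rad. I judged these poorly determined.
- The last network points disagreed: the side camera put the shoulder about 7 mm down the slope from the mouth, while the top camera put it about 2 mm down.

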